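Clamp a heat sink in the drill vise and close its guard

TASK

Stand the finned heat-sink block upright on the bed of the drill vise, square between the open jaws and centred across them, and let go of it. Crank the handle clockwise until the jaw has the block firmly against the sprung pad, pressed in about 3 mm but not squeezed hard home against its stop. Then lower the hinged clear guard fully closed over the jaws, leaving the other things on the desk where they are.

Things in the scene. Friction and masses are not known exactly. Their poses are not given: they have to be found in the camera images.
- heatsink: Bare aluminium heat-sink block, 30 (its x) x 54 (its y) x 45 mm tall, 110 to 230 g; four upright fins on top run along its y. Starts upright on the desk to the right of the vise. Origin: centre of its underside, z up. It goes into the vise 30 mm way between the jaws (its x along the vise's x, either way round); grip it across its 54 mm way.
- vise: Grey drill vise fixed to the desk. Origin: centre of its body at desk height; x from the crank end (near the robot) to the fixed jaw, y left, z up. Base plate 200 x 160 x 8 mm (y -55 to 105), body 150 x 66. Flat bed at z = 55 mm; jaws 60 mm wide (y), tops at z = 85. Nut block at the crank end: top z = 80, x -75 to -60. Two hinge posts, tops at z = 118, at y = 92 to 102.
- bed (a point): Point on the vise's bed (z = 55 mm, x = +10 mm, y = 0 in the vise's frame), roughly midway between the open jaws.
- jaw_face (a point): Centre of the gripping face of the moving steel jaw, which is on the crank's side (z = 70 mm above the desk). The face looks along the vise's +x.
- pad_face (a point): Centre of the face of the black sprung pad on the fixed jaw, x = 35 mm in the vise's frame when not pressed; faces the moving jaw. The opening between jaw_face and pad_face starts at 44 to 50 mm.
- jaw (a joint): Closing travel of the moving jaw, m: 0 fully open (60 mm opening), grows as it closes along the vise's +x, 0.040 at its end. The opening with the pad unpressed is 0.060 minus this. Driven only by the crank, 16 mm per turn. Pushing the block along the bed needs no force to speak of.
- pad (a joint): How far the sprung pad is pressed in along the vise's +x, m: 0 free, 0.006 hard against its stop; spring 5 N per mm.
- crank (a joint): Crank angle, rad, about the vise's +x axis; grows clockwise as seen from the robot, which closes the jaw (jaw = crank x 0.016 / 2 pi). Range 0 to 15.7. The knob is at the top of its circle at 5.10 and 11.38, at the right (vise -y) a quarter turn later. Stiff by friction (0.1 N m, 3.5 N at the knob): stays, clamp tight, when let go.
- crank_knob (a point): Middle of the crank's black knob: a freely spinning round bar 16 mm thick, 55 mm long along the vise's x, standing out towards the robot from a crank arm of 30 mm radius (28 mm from this point to the arm's face). Pinch it from above, fingers on its two sides in the vise's y, and keep pointing down all round the circle, whose lowest point is 40 mm above the desk.
- crank_axis (a point): Centre of the circle that crank_knob makes (70 mm above the desk, x = -117 mm in the vise's frame); the axis is the vise's x.
- guard (a joint): Guard angle, rad: 0 closed (level over the jaws, on its stop), about 1.57 upright, starts open at 1.75 to 1.95. Stiff hinge: stays where it is left; needs about 3 N at the bar.
- guard_hinge (a point): Middle of the guard's hinge line, which runs along the vise's x at the left (+y) side (y = 90 mm, z = 118 mm in the vise's frame).
- guard_bar (a point): Middle of the guard's handle bar, a steel bar 10 mm thick, 90 mm long along the vise's x, 160 mm from the hinge line at the guard's free edge. The guard is a clear acrylic panel 110 x 120 mm in an aluminium frame; the gap between its edge and the bar is 33 mm. Open, the bar is on top, about 270 mm above the desk; closed, it is over the vise's right (-y) side at z = 118 mm.
- pot: Bystander: steel volume pot standing shaft up, 24 mm across, 34 mm tall; origin under its centre.
- tin: Bystander: flat black round grommet tin, 64 mm across, 22 mm tall; origin under its centre.
- jack: Bystander: brass jack socket, 22 x 20 mm, 26 mm tall; origin under its centre.
- mica: Bystander: blue mica insulator pad lying flat, 45 x 35 x 4 mm; origin under its centre.
- driver: Bystander: wood-handled screwdriver, 170 mm long, lying on the desk.
- spool: Bystander: empty steel reel standing on end, 54 mm across, 46 mm tall; origin under its centre.
Things that resemble listed ones, but are neither listed nor needed, are in the scene too. Leave any green or red look-alike of the heatsink alone.

How it is judged (in metres and radians):
On the way, in this order (a step that is already met when the one before it is completed fails the run):
1. the heat sink stands on the vise bed, square and centred between the jaws, let go of, not yet clamped (z of heatsink in the frame of vise between 0.051 and 0.06 m and y of heatsink in the frame of vise between -0.016 and 0.016 m and angle between heatsink's own z axis and vertical below 0.1 rad and angle between the x axis of heatsink and the x axis of vise, either way round below 0.14 rad and x of heatsink in the frame of vise between -0.01 and 0.03 m and contact force between the fingers and heatsink below 0.1 N and linear speed of heatsink below 0.02 m/s and value of joint pad below 0.001 m), for 0.1 s.
2. the jaw clamps the heat sink against the pad, the guard still open (z of heatsink in the frame of vise between 0.051 and 0.06 m and y of heatsink in the frame of vise between -0.016 and 0.016 m and angle between heatsink's own z axis and vertical below 0.1 rad and angle between the x axis of heatsink and the x axis of vise, either way round below 0.14 rad and value of joint pad between 0.001 and 0.0054 m and x of heatsink in the frame of vise between 0.018 and 0.03 m and value of joint guard above 0.8 rad), for 0.2 s.
At the end, for the whole second after the job is handed in: The heat sink stands upright (within 0.1 rad) on the vise bed, square to the jaws (0.14 rad) and centred across them (16 mm), clamped between jaw and pad with the pad pressed in 1 to 5.4 mm; the guard is closed to within 0.07 rad; everything at rest (z of heatsink in the frame of vise between 0.051 and 0.06 m and y of heatsink in the frame of vise between -0.016 and 0.016 m and angle between heatsink's own z axis and vertical below 0.1 rad and angle between the x axis of heatsink and the x axis of vise, either way round below 0.14 rad and value of joint pad between 0.001 and 0.0054 m and x of heatsink in the frame of vise between 0.018 and 0.03 m and value of joint guard below 0.07 rad and linear speed of heatsink below 0.02 m/s); the robot touches nothing.
It fails at once if the pad was squeezed hard home against its stop (value of joint pad above 0.0059 m).
It fails at once if another thing on the desk was disturbed (moved over 25 mm) (distance of any of pot, tin, jack, mica, driver, spool from where it was at the start of the episode above 0.025 m).
It also fails if it takes over 69 s, if anything falls off the work surface, if the arm or the gripper's body presses on something with over 40 N, if the wrist force passes 120 N, or if a joint passes its speed limit or range.

ROBOT

A 6-joint arm with a two-finger parallel gripper is mounted at the origin on the work surface. World frame = base frame: x ahead of the robot, y to its left, z up, the work surface at z = 0. Lengths are in m, angles in degrees, forces in N, time in s.
With the tool pointing down it reaches from about 0.35 to 0.875 m from the base axis. Payload 4.2 kg.
Tool frame: the origin (TCP) lies at the very end of the fingers, on their centre line; the grasp point (between the pads) lies 19 mm behind it; z points along the fingers, y is the line along which they close (so a half turn about z gives the same grasp; the last joint's range is limited). The gripper opens to 87 mm and grips with 3 to 60 N. Pads are 19 mm wide; open, the fingers measure 117 mm over their backs; the gripper's body (75 mm by 190 mm) begins 51 mm behind the grasp point.
Start: joints at [82.483, 22.042, 0.453, 0, -68.411, -14.817], TCP at [0.237, 0.578, 0.223] pointing down, gripper open.
Joint ranges: [-179.83, 179.83], [-69.29, 118.12], [-61.27, 80.66], [-181.25, 117.63], [-171.15, -9.14], [-177.46, 177.46]. Speed limits (degrees/s): [159.86, 159.86, 180, 180, 180, 180].

INTERFACE

Orientations are given as a 3x3 rotation matrix whose columns are the frame's x, y, z axes.
In Python, from station import r gives the robot as it stands.
- The arm moves only by the tool jog_arm, never from a script. Its argument "plan" is text: rows parted by semicolons, each of 7 numbers parted by spaces: the shift along the tool's x, y, z normalised to -1 to 1, where 1 is 0.025 m, then the turn, a rotation vector about the tool's x, y, z normalised to -1 to 1, where 1 is 8 degrees, then the closure, from -1 (fully open) to 1 (shut). A call has exactly 10 rows; each row shifts and turns the commanded pose from where the row before left it, along the tool's axes as they then stand; what a row does not reach is not made up. A row lasts 1/10 s, in which the tool goes at most 50 mm and 8.59 degrees, less where a joint would pass 70% of its speed; a pose out of reach is approached as far as the arm can. A call with a number of a shift or a turn outside -1 to 1 is refused whole. A call with a gripper value outside its range is refused whole. The fingers move at their own pace and stop on an object; the grip force is fixed at half the most. Time passes only in rows, so rows that do not move let the fingers close, or fill a call up. It gives the time, the measured TCP pose, the force, the opening and the grip force at its end, in the units of the state.
- r.sense(): the state, without advancing time (a new reading comes with each control period).
- r.capture(name): name is "side" or "top"; returns (picture, depth): 420x560x3 uint8, red, green, blue; 420x560 float32, m along the optical axis (not along the pixel's ray), 0 where there is no reading.
- r.get_calibration(name): a dict with "mtx" (3x3 intrinsics, pixels), "distortion" ([k1, k2, p1, p2, k3] as OpenCV has them; the pictures are not rectified), "extrinsics" (4x4, takes a point from camera to world coordinates). Camera axes: x right, y up, looking along -z (the intrinsics and any distortion apply to the point x, -y, -z); pixel columns grow to the right and rows downward; lengths in m; the calibration is good to about 2 mm. A picture is of the moment at which its call begins. get_calibration takes no time and is no camera call.
- r.finish_job(): hands the job in; it is judged then, once.
The state is a dict: "time_s": time; "joints": joint angles; "joint_velocities": joint speeds; "effort": joint torques, N m; "tcp_pos": TCP position; "ee_rot": TCP orientation; "wrist_force": force on the tool from outside, world axes, zero at the start; "moment": the same for the moment, N m; "gripper_width": opening from 0.0 (shut) to 1.0 (fully open); "gripper_force": force on a finger pad.
Only numpy, scipy, OpenCV 4.12 (cv2) and the standard library are available. Lean on these libraries where they do the work, as an engineer would, in place of code of your own. Each camera call takes 0.05 s, during which the arm holds its last target. There are 200 camera calls.

## Working session

There is one attempt and no reset: what is moved stays moved. The work goes in short steps, Python scripts to look and compute and a tool call to move; the robot and the scene stay as the last step left them, time stands still between calls to the robot, and variables do not carry over. Pictures are saved under pics/ and viewed, at most 10 in all, crops included, and the job is handed in when it is done.

Besides the shell and the picture viewer there is one more tool, called after ">>>" as name(argument=value, ...), one argument or row to a line, values as JSON. jog_arm: Moves the arm, as the interface text tells. Scaled input: -1 to 1 covers 0.025 m each way for a shift and 8 degrees each way for a turn. Its arguments: {"type":"object","properties":{"plan":{"type":"string"}},"required":["plan"]}

```bash
ls; mkdir -p pics
cat > h.py <<'E'
import numpy as np, cv2
from station import r
def world(name, depth, px):
    c=r.get_calibration(name); px=np.atleast_2d(np.array(px,float))
    n=cv2.undistortPoints(px[:,None,:],np.array(c["mtx"]),np.array(c["distortion"]))[:,0]
    d=depth[px[:,1].astype(int),px[:,0].astype(int)]
    p=np.c_[n[:,0]*d,-n[:,1]*d,-d,np.ones(len(d))]
    return (p@np.array(c["extrinsics"]).T)[:,:3]
def cloud(name,depth):
    v,u=np.mgrid[0:420,0:560]
    return world(name,depth,np.c_[u.ravel(),v.ravel()]).reshape(420,560,3)
def save(name,img): cv2.imwrite("pics/"+name,img[:,:,::-1])
E
python3 - <<'E'
from h import *
for n in("top","side"):
    im,d=r.capture(n); save(n+"0.png",im); np.save(n+"0.npy",d); np.save(n+"im0.npy",im)
    print(r.get_calibration(n)["extrinsics"])
s=r.sense(); print(s)
E
```

```text
pics
[[-0.0215285   0.9854022  -0.16887576  0.41103638]
 [-0.99976762 -0.02103225  0.00472696 -0.01257836]
 [ 0.00110612  0.16893828  0.98562601  1.01105636]
 [ 0.          0.          0.          1.        ]]
[[-0.99654466  0.05219019 -0.06461363  0.48708717]
 [-0.08166312 -0.75766421  0.64751531  0.73331275]
 [-0.01516149  0.65055448  0.75930824  1.00281427]
 [ 0.          0.          0.          1.        ]]
{'time_s': 0.1, 'joints': array([ 8.24820046e+01,  2.20830248e+01,  3.87254598e-01, -2.29202115e-02,
       -6.84095476e+01, -1.48181852e+01]), 'joint_velocities': array([ 0.06379232,  0.02125691,  0.16993577,  0.0075804 , -0.02090334,
       -0.06389315]), 'effort': array([ 5.62977982e-05, -3.91687167e+01,  1.87935483e+01,  4.23193887e+00,
        1.34487479e-02, -7.54532948e-05]), 'tcp_pos': array([0.23730083, 0.57762419, 0.22160786]), 'ee_rot': array([[ 9.24913870e-01, -3.80176224e-01, -6.09262764e-04],
       [-3.80176696e-01, -9.24912177e-01, -1.77364553e-03],
       [ 1.10783309e-04,  1.87209685e-03, -9.99998241e-01]]), 'wrist_force': array([ 0.44108994, -0.45736529, -0.63358216]), 'moment': array([-0.06488853, -0.00895684, -0.01418796]), 'gripper_force': 0.0, 'gripper_width': 0.9996476928561379}
```

View pics/top0.png

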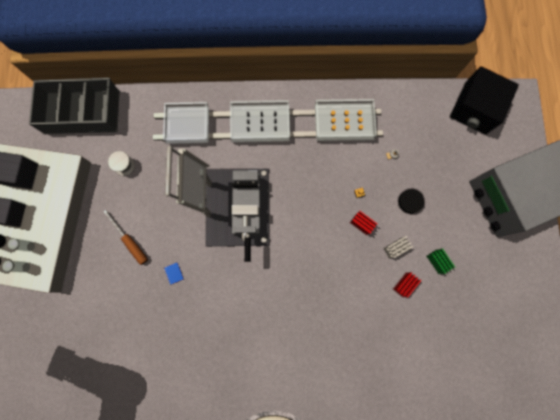

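View pics/side0.png

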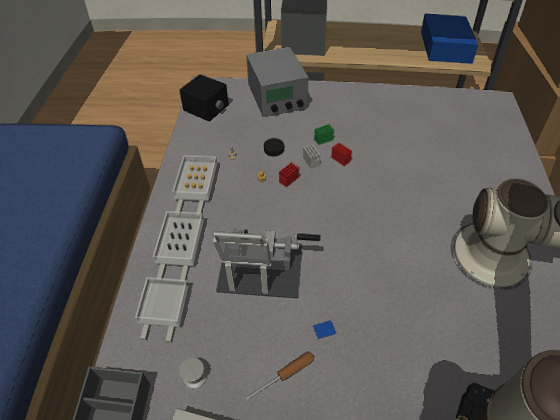

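Candidates for the heat sink: bare grey finned block (399,247), red (364,223) and (407,285), and green (441,261). The grey one fits "bare aluminium"; I'll confirm it in a crop.

Run:
```python
from h import *
im=np.load("topim0.npy"); d=np.load("top0.npy")
a=cv2.resize(im[145:265,160:280],(600,600),interpolation=cv2.INTER_CUBIC)
b=cv2.resize(im[227:267,380:420],(200,200),interpolation=cv2.INTER_CUBIC)
o=np.zeros((600,800,3),np.uint8); o[:,:600]=a; o[:200,600:]=b
P=cloud("top",d); np.save("P.npy",P)
z=np.clip(P[145:265,160:280,2]*1000,0,255).astype(np.uint8)
o[220:420,600:]=cv2.applyColorMap(cv2.resize(z,(200,200)),cv2.COLORMAP_JET)
save("crop1.png",o)
# heatsink
m=np.zeros(d.shape,bool); m[227:267,378:420]=1
m&=(P[...,2]>0.030)&(P[...,2]<.06)
q=P[m]; print(len(q),q.mean(0),np.percentile(q[:,2],[5,50,95]),cv2.minAreaRect((q[:,:2]*1000).astype(np.float32)))
m=np.zeros(d.shape,bool); m[160:255,195:275]=1
for lo,hi in((.004,.013),(.05,.06),(.076,.082),(.0825,.09),(.112,.125)):
    k=m&(P[...,2]>lo)&(P[...,2]<hi); q=P[k]
    print(lo,len(q),q[:,:2].min(0),q[:,:2].max(0),cv2.minAreaRect((q[:,:2]*1000).astype(np.float32)))
for v in range(166,262,2): print(v,[f"{1000*P[v,u,2]:.0f}" for u in range(204,272,3)])
```

```text
167 [ 0.48821382 -0.3134097   0.04214188] [0.03112409 0.04430855 0.04769966] ((488.7908020019531, -315.32818603515625), (30.291746139526367, 55.841957092285156), 28.188596725463867)
0.004 2927 [ 0.47958787 -0.01516502] [0.7258951  0.18621598] ((603.0770263671875, 85.47659301757812), (197.8891143798828, 242.87637329101562), 88.79674530029297)
0.05 824 [0.52691876 0.02158429] [0.67428664 0.15094932] ((601.3964233398438, 87.0865707397461), (129.16058349609375, 147.41346740722656), 89.25273895263672)
0.076 222 [0.51326636 0.02536149] [0.67484188 0.14713722] ((592.208251953125, 80.89509582519531), (160.1568145751953, 121.7309341430664), 4.199487686157227)
0.0825 570 [0.52881875 0.02514155] [0.67503211 0.14804175] ((611.5479736328125, 59.23957443237305), (118.0636978149414, 141.3406982421875), 55.21013641357422)
0.112 122 [0.56616794 0.13460114] [0.67930582 0.1478239 ] ((622.73681640625, 141.49954223632812), (113.0698013305664, 13.222289085388184), 0.30284175276756287)
166 ['125', '123', '0', '0', '-0', '-2', '0', '-2', '-3', '1', '0', '-2', '2', '-3', '-2', '2', '-1', '0', '-0', '0', '-0'
[... 5601 characters left out ...]
, '0', '4', '0', '2', '-0']
252 ['-2', '0', '0', '-2', '-2', '1', '1', '-4', '-2', '3', '3', '-4', '-1', '1', '105', '105', '0', '2', '4', '-1', '-1', '3', '0']
254 ['-1', '1', '-2', '-0', '3', '-1', '2', '2', '1', '-1', '-1', '1', '-2', '-0', '109', '106', '2', '-3', '-1', '1', '-0', '1', '-1']
256 ['-0', '-1', '0', '1', '1', '1', '3', '2', '-0', '-0', '1', '0', '-1', '-1', '106', '107', '3', '3', '0', '0', '2', '-1', '-3']
258 ['3', '3', '-1', '-2', '1', '-3', '0', '2', '-1', '2', '-1', '-1', '0', '2', '109', '103', '-3', '-0', '-3', '-1', '-0', '-0', '-1']
260 ['2', '-1', '-1', '-2', '2', '-0', '2', '5', '-1', '-1', '0', '-2', '1', '4', '106', '104', '-1', '-0', '1', '2', '2', '-2', '-2']
```

View pics/crop1.png

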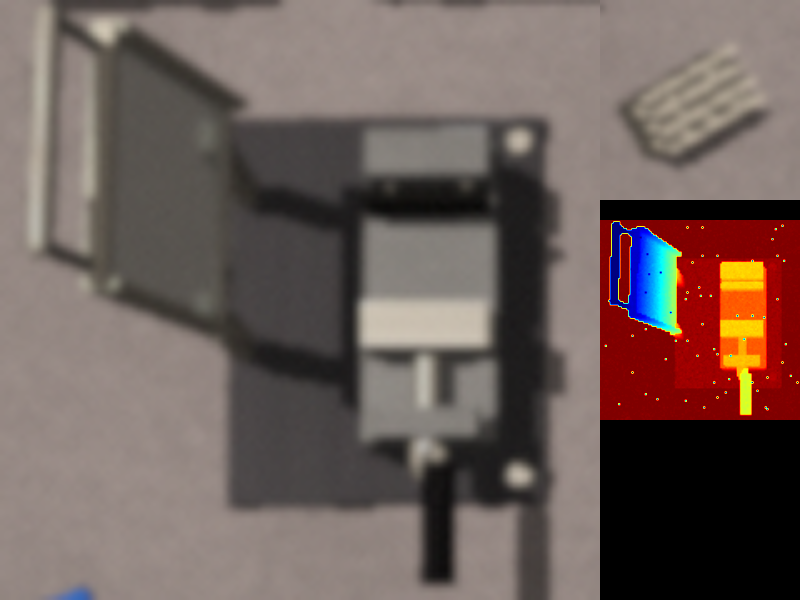

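The grey finned block at (399,247) is the heat sink: bare aluminium, with the fins along its long side. The crop shows the vise with its crank knob nearly at the top, and the guard open to the left. Next I measure the vise frame, the guard and the gripper body.

Run:
```python
from h import *
P=np.load("P.npy"); im=np.load("topim0.npy")
def rect(u0,u1,v0,v1,lo,hi,lab):
    m=np.zeros(P.shape[:2],bool); m[v0:v1,u0:u1]=1
    m&=(P[...,2]>lo)&(P[...,2]<hi); q=P[m]; 
    print(lab,len(q),"mean",q.mean(0).round(4),"pct",np.percentile(q,[1,99],0).round(4).tolist(),cv2.minAreaRect((q[:,:2]*1000).astype(np.float32)))
    return q
rect(228,264,167,180,.078,.095,"fixed jaw")
rect(228,264,203,214,.079,.095,"mov jaw")
rect(228,264,224,234,.070,.086,"nut")
rect(228,264,186,234,.045,.065,"bed")
k=rect(238,256,238,266,.095,.115,"knob")
# knob direction
vx,vy,x0,y0=cv2.fitLine(k[:,:2].astype(np.float32),cv2.DIST_HUBER,0,.01,.01).ravel(); print("knob yaw",np.degrees(np.arctan(vy/vx)))
# base edges by colour projected at z=.008
c=r.get_calibration("top")
g=cv2.cvtColor(im,cv2.COLOR_RGB2GRAY).astype(float)
dark=(P[...,2]>.004)&(P[...,2]<.014)
ys=[];
for v in range(184,240):  # right edge col
    row=dark[v,262:274]; 
    idx=np.nonzero(row)[0]
    if len(idx): ys.append(P[v,262+idx.max(),:2])
ys=np.array(ys); f=cv2.fitLine(ys.astype(np.float32),cv2.DIST_HUBER,0,.01,.01).ravel(); print("right edge",f,np.degrees(np.arctan2(f[1],f[0])), ys.mean(0))
# guard
m=np.zeros(P.shape[:2],bool); m[145:225,160:212]=1
q=P[m&(P[...,2]>.119)&(P[...,2]<.4)]
for lo in np.arange(.12,.29,.015):
    s=q[(q[:,2]>lo)&(q[:,2]<lo+.015)]
    if len(s): print("guard z%.3f"%lo,len(s),np.percentile(s,[2,50,98],0)[:,:2].round(3).tolist())
bar=q[q[:,2]>q[:,2].max()-.03]; 
# side view of gripper
d=np.load("side0.npy"); S=cloud("side",d); s=r.sense(); R=s["ee_rot"]
T=(S.reshape(-1,3)-s["tcp_pos"])@R
T=T[(np.abs(T[:,0])<.15)&(np.abs(T[:,1])<.15)&(T[:,2]<.0)&(T[:,2]>-.3)]
for a in np.arange(-.3,0,.02):
    t=T[(T[:,2]>=a)&(T[:,2]<a+.02)]
    if len(t): print("grip %.2f"%a,len(t),t[:,:2].min(0).round(3),t[:,:2].max(0).round(3))
```

```text
fixed jaw 259 mean [0.663  0.0547 0.085 ] pct [[0.6515, 0.0252, 0.0812], [0.6748, 0.0846, 0.0885]] ((663.2464599609375, 54.98799133300781), (59.67213439941406, 23.537134170532227), 89.58182525634766)
mov jaw 234 mean [0.5801 0.0555 0.085 ] pct [[0.5701, 0.0264, 0.082], [0.5901, 0.0848, 0.089]] ((580.1688842773438, 55.6003532409668), (58.706233978271484, 19.81217384338379), 88.80696868896484)
nut 167 mean [0.5343 0.0562 0.079 ] pct [[0.5249, 0.0319, 0.0727], [0.5463, 0.0808, 0.0833]] ((535.6748046875, 56.331565856933594), (21.774349212646484, 49.10478210449219), 0.3542828857898712)
bed 811 mean [0.5934 0.0538 0.055 ] pct [[0.5276, 0.0224, 0.0503], [0.6385, 0.088, 0.0641]] ((585.104736328125, 55.770999908447266), (65.9181900024414, 115.62664031982422), 89.22920989990234)
knob 168 mean [0.4841 0.0492 0.1055] pct [[0.4584, 0.0424, 0.1005], [0.51, 0.0564, 0.1099]] ((484.29339599609375, 49.3834228515625), (13.831180572509766, 51.7842903137207), 89.47858428955078)
knob yaw -0.6068436
right edge [ 0.999828   -0.01854728  0.590036    0.00194522] -1.0627419 [0.58693991 0.00150379]
guard z0.120
[... 397 characters left out ...]
58 [[0.569, 0.158], [0.62, 0.169], [0.677, 0.172]]
guard z0.225 285 [[0.569, 0.161], [0.627, 0.171], [0.676, 0.177]]
guard z0.240 25 [[0.574, 0.167], [0.581, 0.176], [0.673, 0.18]]
guard z0.255 24 [[0.576, 0.176], [0.581, 0.18], [0.668, 0.182]]
guard z0.270 266 [[0.577, 0.18], [0.622, 0.184], [0.668, 0.189]]
grip -0.30 216 [ 0.034 -0.024] [0.043 0.021]
grip -0.28 240 [ 0.033 -0.019] [0.046 0.031]
grip -0.26 32 [ 0.04  -0.014] [0.045 0.015]
grip -0.24 41 [ 0.037 -0.005] [0.041 0.016]
grip -0.22 28 [ 0.038 -0.001] [0.041 0.015]
grip -0.20 1 [0.039 0.008] [0.039 0.008]
grip -0.12 547 [0.002 0.038] [0.038 0.096]
grip -0.10 260 [0.01  0.045] [0.039 0.094]
grip -0.08 27 [0.033 0.049] [0.039 0.086]
```

```bash
cat >> h.py <<'E'
from scipy.spatial.transform import Rotation as Ro
def Rdown(phi):  # phi: world direction of tool y, deg
    c,s=np.cos(np.radians(phi)),np.sin(np.radians(phi))
    return np.array([[-s,c,0],[c,s,0],[0,0,-1.]])
VO=np.array([.601,.0553]); VY=-.0117
def vise(x,y,z): 
    c,s=np.cos(VY),np.sin(VY); return np.array([VO[0]+c*x-s*y,VO[1]+s*x+c*y,z])
def plan(wps,p=None,R=None):
    """wps: (pos,R,nrows,closure); prints calls of 10 rows"""
    s=r.sense(); p=s["tcp_pos"].copy() if p is None else p; R=s["ee_rot"].copy() if R is None else R
    rows=[]
    for pos,Rt,n,cl in wps:
        p0,R0=p.copy(),R.copy(); rv=Ro.from_matrix(R0.T@Rt).as_rotvec()
        if Rt is not None and n==0: raise SystemExit
        for i in range(1,n+1):
            pt=p0+(pos-p0)*i/n; Ri=R0@Ro.from_rotvec(rv*i/n).as_matrix()
            a=np.round(R.T@(pt-p)/.025,2); b=np.round(np.degrees(Ro.from_matrix(R.T@Ri).as_rotvec())/8,2)
            if max(abs(a).max(),abs(b).max())>1: print("TOO BIG",a,b)
            p=p+R@a*.025; R=R@Ro.from_rotvec(np.radians(b*8)).as_matrix()
            rows.append(" ".join("%g"%(v+0) for v in [*a,*b,cl]))
    while len(rows)%10: rows.append("0 0 0 0 0 0 %g"%cl)
    for i in range(0,len(rows),10): print("; ".join(rows[i:i+10]))
    return p,R
E
python3 - <<'E'
from h import *
P=np.load("P.npy")
m=np.zeros(P.shape[:2],bool); m[145:225,160:212]=1
q=P[m&(P[...,2]>.115)&(P[...,2]<.4)]
for x in np.arange(.564,.68,.008):
    s=q[(q[:,0]>=x)&(q[:,0]<x+.008)]; e=s[:,1]-(.145+.248*(s[:,2]-.118))
    l=s[(s[:,2]>.13)&(s[:,2]<.16)]
    print("%.3f"%x,len(s),np.percentile(e,[3,50,97]).round(4), l[:,1].min().round(4) if len(l) else None)
h=np.array([.4888,-.3150]); ph=-241.8
plan([((.30,.30,.23),Rdown(-160),13,-1),((h[0],h[1],.16),Rdown(ph),27,-1),((h[0],h[1],.040),Rdown(ph),6,-1),((h[0],h[1],.014),Rdown(ph),2,-1)])
E
```

```text
0.564 127 [-0.0111 -0.0061  0.0032] 0.1386
0.572 95 [-0.0093 -0.0005  0.0035] 0.1426
0.580 132 [-0.0047 -0.0001  0.0034] 0.1476
0.588 126 [-0.0045 -0.0001  0.0033] 0.1481
0.596 130 [-0.0041 -0.0002  0.0029] 0.1479
0.604 124 [-0.0044 -0.0005  0.0029] 0.1468
0.612 131 [-0.0044 -0.0004  0.0031] 0.1466
0.620 130 [-0.0054 -0.0005  0.0039] 0.1469
0.628 121 [-0.0054 -0.0006  0.0025] 0.1468
0.636 128 [-0.0066 -0.0012  0.0027] 0.1467
0.644 124 [-0.0067 -0.0012  0.0029] 0.1448
0.652 124 [-0.0074 -0.0013  0.0024] 0.1467
0.660 135 [-0.0068 -0.0013  0.0027] 0.145
0.668 188 [-0.0123 -0.0032  0.0006] 0.1362
0.676 36 [-0.013  -0.0115 -0.0021] 0.136
0.5 0.72 -0.02 0 0 0.46 -1; 0.55 0.68 -0.03 0 0 0.46 -1; 0.59 0.65 -0.02 0 0 0.45 -1; 0.63 0.6 -0.03 0 0 0.46 -1; 0.67 0.57 -0.02 0 0 0.46 -1; 0.7 0.52 -0.03 0.01 0 0.46 -1; 0.74 0.48 -0.02 0 0 0.46 -1; 0.76 0.43 -0.03 0 0 0.46 -1; 0.79 0.37 -0.02 0 0 0.45 -1; 0.81 0.33 -0.03 0 0 0.46 -1
0.84 0.28 -0.02 0 -0.01 0.46 -1; 0.84 0.22 -0.03 0 0 0.46 -1; 0.86 0.16 -0.02 0 0 0.46 -1; 0.95 0.05 0.1 0 0 0.38 -1; 0.96 0 0.11 0 0 0.38 -1; 0.95 -0.06 0.1 0 0 0.38 -1; 0.94 -0.1 0.1 0 0 0.37 -1; 0.95 -0.15 0.1 0 0 0.38 -1; 0.93 -0.2 0.11 0 0 0.38 -1; 0.92 -0.25 0.1 0 0 0.38 -1
0.9 -0.3 0.1 0 0 0.38 -1; 0.89 -0.35 0.11 0 0 0.38 -1; 0.87 -0.39 0.1 0 0 0.38 -1; 0.84 -0.44 0.1 0 0 0.37 -1; 0.83 -0.48 0.11 0 0 0.38 -1; 0.79 -0.53 0.1 0 0 0.38 -1; 0.77 -0.56 0.1 0 0 0.38 -1; 0.74 -0.61 0.1 0 0 0.38 -1; 0.7 -0.64 0.11 0 0 0.38 -1; 0.66 -0.68 0.1 0 0 0.38 -1
0.63 -0.72 0.1 0 0 0.37 -1; 0.6 -0.75 0.11 0 0 0.38 -1; 0.55 -0.77 0.1 0 0 0.38 -1; 0.51 -0.81 0.1 0 0 0.38 -1; 0.47 -0.83 0.11 0 0 0.38 -1; 0.42 -0.85 0.1 0 0 0.38 -1; 0.37 -0.88 0.1 0 0 0.38 -1; 0.33 -0.9 0.1 0 0 0.37 -1; 0.29 -0.91 0.11 0 0 0.38 -1; 0.23 -0.92 0.1 0 0 0.38 -1
0 0 0.8 0 0 0 -1; 0 0 0.8 0 0 0 -1; 0 0 0.8 0 0 0 -1; 0 0 0.8 0 0 0 -1; 0 0 0.8 0 0 0 -1; 0 0 0.8 0 0 0 -1; 0 0 0.52 0 0 0 -1; 0 0 0.52 0 0 0 -1; 0 0 0 0 0 0 -1; 0 0 0 0 0 0 -1
```

>>> jog_arm(
  plan="0.5 0.72 -0.02 0 0 0.46 -1; 0.55 0.68 -0.03 0 0 0.46 -1; 0.59 0.65 -0.02 0 0 0.45 -1; 0.63 0.6 -0.03 0 0 0.46 -1; 0.67 0.57 -0.02 0 0 0.46 -1; 0.7 0.52 -0.03 0.01 0 0.46 -1; 0.74 0.48 -0.02 0 0 0.46 -1; 0.76 0.43 -0.03 0 0 0.46 -1; 0.79 0.37 -0.02 0 0 0.45 -1; 0.81 0.33 -0.03 0 0 0.46 -1",
)

```text
time_s: 1.1
tcp_pos: [0.2857, 0.3635, 0.2284]
ee_rot: [[0.513, -0.858, 0.0], [-0.858, -0.513, 0.0], [0.0, -0.001, -1.0]]
wrist_force: [-0.5, -0.3, 0.2]
gripper_width: 0.998
gripper_force: 0.0
```

>>> jog_arm(
  plan="0.84 0.28 -0.02 0 -0.01 0.46 -1; 0.84 0.22 -0.03 0 0 0.46 -1; 0.86 0.16 -0.02 0 0 0.46 -1; 0.95 0.05 0.1 0 0 0.38 -1; 0.96 0 0.11 0 0 0.38 -1; 0.95 -0.06 0.1 0 0 0.38 -1; 0.94 -0.1 0.1 0 0 0.37 -1; 0.95 -0.15 0.1 0 0 0.38 -1; 0.93 -0.2 0.11 0 0 0.38 -1; 0.92 -0.25 0.1 0 0 0.38 -1",
)

```text
time_s: 2.1
tcp_pos: [0.349, 0.1399, 0.2117]
ee_rot: [[-0.023, -1.0, -0.0], [-1.0, 0.023, 0.002], [-0.002, 0.0, -1.0]]
wrist_force: [0.5, 0.3, 0.0]
gripper_width: 1.0
gripper_force: 0.0
```

>>> jog_arm(
  plan="0.9 -0.3 0.1 0 0 0.38 -1; 0.89 -0.35 0.11 0 0 0.38 -1; 0.87 -0.39 0.1 0 0 0.38 -1; 0.84 -0.44 0.1 0 0 0.37 -1; 0.83 -0.48 0.11 0 0 0.38 -1; 0.79 -0.53 0.1 0 0 0.38 -1; 0.77 -0.56 0.1 0 0 0.38 -1; 0.74 -0.61 0.1 0 0 0.38 -1; 0.7 -0.64 0.11 0 0 0.38 -1; 0.66 -0.68 0.1 0 0 0.38 -1",
)

```text
time_s: 3.1
tcp_pos: [0.419, -0.0874, 0.1854]
ee_rot: [[-0.525, -0.851, -0.0], [-0.851, 0.525, 0.002], [-0.002, 0.002, -1.0]]
wrist_force: [0.7, 0.4, -0.6]
gripper_width: 0.998
gripper_force: 0.0
```

>>> jog_arm(
  plan="0.63 -0.72 0.1 0 0 0.37 -1; 0.6 -0.75 0.11 0 0 0.38 -1; 0.55 -0.77 0.1 0 0 0.38 -1; 0.51 -0.81 0.1 0 0 0.38 -1; 0.47 -0.83 0.11 0 0 0.38 -1; 0.42 -0.85 0.1 0 0 0.38 -1; 0.37 -0.88 0.1 0 0 0.38 -1; 0.33 -0.9 0.1 0 0 0.37 -1; 0.29 -0.91 0.11 0 0 0.38 -1; 0.23 -0.92 0.1 0 0 0.38 -1",
)

```text
time_s: 4.1
tcp_pos: [0.489, -0.3152, 0.1588]
ee_rot: [[-0.882, -0.471, -0.001], [-0.471, 0.882, 0.003], [-0.001, 0.003, -1.0]]
wrist_force: [0.6, 0.4, -0.7]
gripper_width: 1.0
gripper_force: 0.0
```

>>> jog_arm(
  plan="0 0 0.8 0 0 0 -1; 0 0 0.8 0 0 0 -1; 0 0 0.8 0 0 0 -1; 0 0 0.8 0 0 0 -1; 0 0 0.8 0 0 0 -1; 0 0 0.8 0 0 0 -1; 0 0 0.52 0 0 0 -1; 0 0 0.5 0 0 0 -1; 0 0 0 0 0 0 -1; 0 0 0 0 0 0 1",
)

```text
time_s: 5.1
tcp_pos: [0.4895, -0.3142, 0.0142]
ee_rot: [[-0.881, -0.473, 0.001], [-0.473, 0.881, 0.002], [-0.001, 0.001, -1.0]]
wrist_force: [0.4, 0.9, 0.4]
gripper_width: 0.965
gripper_force: 0.0
```

>>> jog_arm(
  plan="0 0 0 0 0 0 1; 0 0 0 0 0 0 1; 0 0 0 0 0 0 1; 0 0 0 0 0 0 1; 0 0 0 0 0 0 1; 0 0 0 0 0 0 1; 0 0 0 0 0 0 1; 0 0 0 0 0 0 1; 0 0 0 0 0 0 1; 0 0 0 0 0 0 1",
)

```text
time_s: 6.1
tcp_pos: [0.4894, -0.3141, 0.0144]
ee_rot: [[-0.881, -0.473, 0.001], [-0.473, 0.881, 0.002], [-0.001, 0.001, -1.0]]
wrist_force: [-0.2, 1.7, 4.5]
gripper_width: 0.619
gripper_force: 30.0
```

Run:
```python
from h import *
s=r.sense(); print(s["gripper_width"],s["tcp_pos"])
Rv=Rdown(-270+np.degrees(VY)); t=vise(.015,-.011,0)
up=np.array([*s["tcp_pos"][:2],.19]); a=t+[0,-.06,.19]; b=t+[0,0,.13]; 
print(t)
plan([(up,s["ee_rot"],8,1),(a,Rv,16,1),(b,Rv,6,1)])
```

```text
0.6185617269460398 [ 0.48937666 -0.31407363  0.01442856]
[0.61587028 0.04412526 0.        ]
0 0 -0.88 0 0 0 1; 0 0 -0.88 0 0 0 1; 0 0 -0.87 0 0 0 1; -0.01 0.01 -0.88 0 0 0 1; 0 0 -0.88 0 0 0 1; 0 0 -0.88 0 0 0 1; 0 0 -0.87 0 0 0 1; 0 0 -0.88 0 0 0 1; -0.63 0.51 0 0 0 0.23 1; -0.62 0.52 0 0 0 0.22 1
-0.59 0.55 0 0 0 0.23 1; -0.58 0.57 0.01 0 0 0.22 1; -0.57 0.58 0 0 0 0.23 1; -0.54 0.6 0 0.01 0 0.23 1; -0.53 0.61 0 0 0 0.22 1; -0.5 0.64 0 0 0 0.23 1; -0.49 0.65 0 0 0 0.22 1; -0.46 0.66 0 0 0 0.23 1; -0.44 0.68 0 0 0.01 0.22 1; -0.42 0.69 0 0 0 0.23 1
-0.4 0.7 0 0 0 0.23 1; -0.38 0.72 0 0 0 0.22 1; -0.35 0.73 0 0 0 0.23 1; -0.33 0.74 0 0 0 0.22 1; 0 0.4 0.4 0 0 0 1; 0.01 0.4 0.4 0 0 0 1; 0 0.4 0.4 0 0 0 1; 0 0.4 0.4 0 0 0 1; 0.01 0.4 0.4 0 0 0 1; 0 0.4 0.4 0 0 0 1
```

>>> jog_arm(
  plan="0 0 -0.88 0 0 0 1; 0 0 -0.88 0 0 0 1; 0 0 -0.87 0 0 0 1; -0.01 0.01 -0.88 0 0 0 1; 0 0 -0.88 0 0 0 1; 0 0 -0.88 0 0 0 1; 0 0 -0.87 0 0 0 1; 0 0 -0.88 0 0 0 1; -0.63 0.51 0 0 0 0.23 1; -0.62 0.52 0 0 0 0.22 1",
)

```text
time_s: 7.1
tcp_pos: [0.505, -0.2766, 0.1892]
ee_rot: [[-0.91, -0.414, 0.0], [-0.414, 0.91, 0.003], [-0.002, 0.003, -1.0]]
wrist_force: [1.8, 0.9, -2.0]
gripper_width: 0.621
gripper_force: 30.0
```

>>> jog_arm(
  plan="-0.59 0.55 0 0 0 0.23 1; -0.58 0.57 0.01 0 0 0.22 1; -0.57 0.58 0 0 0 0.23 1; -0.54 0.6 0 0.01 0 0.23 1; -0.53 0.61 0 0 0 0.22 1; -0.5 0.64 0 0 0 0.23 1; -0.49 0.65 0 0 0 0.22 1; -0.46 0.66 0 0 0 0.23 1; -0.44 0.68 0 0 0.01 0.22 1; -0.42 0.69 0 0 0 0.23 1",
)

```text
time_s: 8.1
tcp_pos: [0.5837, -0.0895, 0.1882]
ee_rot: [[-0.994, -0.112, -0.003], [-0.112, 0.994, 0.001], [0.003, 0.002, -1.0]]
wrist_force: [0.1, 0.2, -2.6]
gripper_width: 0.616
gripper_force: 30.0
```

>>> jog_arm(
  plan="-0.4 0.7 0 0 0 0.23 1; -0.38 0.72 0 0 0 0.22 1; -0.35 0.73 0 0 0 0.23 1; -0.33 0.74 0 0 0 0.22 1; 0 0.4 0.4 0 0 0 1; 0.01 0.4 0.4 0 0 0 1; 0 0.4 0.4 0 0 0 1; 0 0.4 0.4 0 0 0 1; 0.01 0.4 0.4 0 0 0 1; 0 0.4 0.4 0 0 0 1",
)

```text
time_s: 9.1
tcp_pos: [0.6156, 0.0447, 0.1287]
ee_rot: [[-1.0, 0.012, -0.001], [0.012, 1.0, 0.001], [0.001, 0.001, -1.0]]
wrist_force: [0.1, 1.1, -1.7]
gripper_width: 0.619
gripper_force: 30.0
```

Run:
```python
from h import *
s=r.sense(); print(s["tcp_pos"],s["wrist_force"],vise(.015,-.011,.13))
im,d=r.capture("top"); P=cloud("top",d); S,=[0],
im2,d2=r.capture("side")
o=np.zeros((600,800,3),np.uint8)
o[:400,:400]=cv2.resize(im[150:250,190:290],(400,400),interpolation=cv2.INTER_CUBIC)
o[:400,400:]=cv2.resize(im2[190:290,220:320],(400,400),interpolation=cv2.INTER_CUBIC); save("c2.png",o[:400])
C=cloud("side",d2).reshape(-1,3)
m=(abs(C[:,0]-.611)<.035)&(abs(C[:,1]-.044)<.05)&(C[:,2]>.10)&(C[:,2]<.19)
print(m.sum(), np.percentile(C[m],[2,50,98],0).round(3))
Rv=Rdown(-270+np.degrees(VY)); t=vise(.015,-.011,0)
plan([(t+[0,0,.085],Rv,5,1),(t+[0,0,.072],Rv,3,1),(t+[0,0,.0695],Rv,2,1)])
```

```text
[0.61557479 0.04471421 0.12874329] [ 0.0661919   1.07055031 -1.66014626] [0.61587028 0.04412526 0.13      ]Traceback (most recent call last):
  File "<stdin>", line 10, in <module>
    return _quantile_unchecked(
        a, q, axis, out, overwrite_input, method, keepdims, weights)
    return _ureduce(a,
                    func=_quantile_ureduce_func,
    ...<5 lines>...
                    overwrite_input=overwrite_input,
                    method=method)
    r = func(a, **kwargs)
    result = _quantile(arr,
                       quantiles=q,
    ...<2 lines>...
                       out=out,
                       weights=wgt)
    slices_having_nans = np.isnan(arr[-1, ...])
                                  ~~~^^^^^^^^^
IndexError: index -1 is out of bounds for axis 0 with size 0
```

View pics/c2.png

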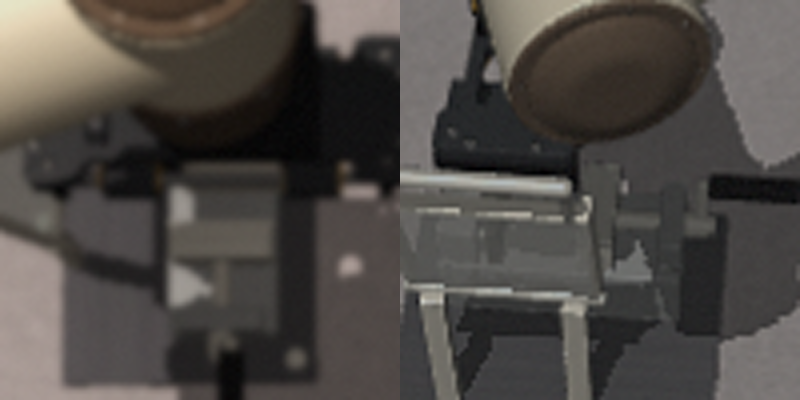

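The arm hides most of the vise here, but the block is held above the bed and the hand lies inboard of the guard at about (60,165) in the left panel. I'll lower it slowly and watch the force.

Run:
```python
from h import *
Rv=Rdown(-270+np.degrees(VY)); t=vise(.014,-.0125,0)
plan([(t+[0,0,.085],Rv,6,1),(t+[0,0,.0725],Rv,4,1)])
```

```text
0 -0.02 0.28 0 0 0 1; 0 -0.01 0.29 0 -0.01 0 1; -0.01 -0.02 0.28 0 0 0 1; 0 -0.02 0.29 0 -0.01 0.01 1; 0 -0.01 0.28 0 0 0 1; 0 -0.02 0.29 0 -0.01 0 1; 0 0 0.12 0 0 0 1; 0 0 0.13 0 0 0 1; 0 0 0.12 0 0 0 1; 0 0 0.13 0 0 0 1
```

>>> jog_arm(
  plan="0 -0.02 0.28 0 0 0 1; 0 -0.02 0.29 0 0 0 1; 0 -0.02 0.28 0 0 0 1; 0 -0.02 0.29 0 0 0 1; 0 -0.01 0.28 0 0 0 1; 0 -0.02 0.29 0 0 0 1; 0 0 0.12 0 0 0 1; 0 0 0.13 0 0 0 1; 0 0 0.12 0 0 0 1; 0 0 0.13 0 0 0 1",
)

```text
time_s: 10.2
tcp_pos: [0.616, 0.0416, 0.0745]
ee_rot: [[-1.0, 0.011, -0.0], [0.011, 1.0, 0.001], [0.0, 0.001, -1.0]]
wrist_force: [-0.4, -0.5, -1.1]
gripper_width: 0.615
gripper_force: 30.0
```

>>> jog_arm(
  plan="0 0.03 0.06 0 0 0 1; 0 0.03 0.06 0 0 0 1; 0 0 0.04 0 0 0 1; 0 0 0.04 0 0 0 1; 0 0 0 0 0 0 1; 0 0 0 0 0 0 1; 0 0 0 0 0 0 1; 0 0 0 0 0 0 1; 0 0 0 0 0 0 1; 0 0 0 0 0 0 1",
)

```text
time_s: 11.2
tcp_pos: [0.6158, 0.0429, 0.0695]
ee_rot: [[-1.0, 0.011, -0.001], [0.011, 1.0, 0.001], [0.001, 0.001, -1.0]]
wrist_force: [0.3, 0.4, -1.7]
gripper_width: 0.621
gripper_force: 30.0
```

>>> jog_arm(
  plan="0 0 0.02 0 0 0 1; 0 0 0.02 0 0 0 1; 0 0 0 0 0 0 1; 0 0 0 0 0 0 1; 0 0 0 0 0 0 1; 0 0 0 0 0 0 -0.2; 0 0 0 0 0 0 -0.3; 0 0 0 0 0 0 -0.5; 0 0 0 0 0 0 -0.6; 0 0 0 0 0 0 -0.7",
)

```text
time_s: 12.2
tcp_pos: [0.6158, 0.043, 0.0682]
ee_rot: [[-1.0, 0.011, -0.001], [0.011, 1.0, 0.001], [0.001, 0.001, -1.0]]
wrist_force: [0.4, -0.9, 1.3]
gripper_width: 0.808
gripper_force: 0.0
```

>>> jog_arm(
  plan="0 0 0 0 0 0 -0.8; 0 0 0 0 0 0 -0.8; 0 0 0 0 0 0 -0.8; 0 0 -0.3 0 0 0 -0.8; 0 0 -0.6 0 0 0 -0.8; 0 0 -1 0 0 0 -0.8; 0 0 -1 0 0 0 -0.8; 0 0 -1 0 0 0 -0.8; 0 0 -1 0 0 0 -0.8; 0 0 -1 0 0 0 -0.8",
)

```text
time_s: 13.2
tcp_pos: [0.6158, 0.0428, 0.2178]
ee_rot: [[-1.0, 0.011, 0.0], [0.011, 1.0, 0.001], [-0.0, 0.001, -1.0]]
wrist_force: [0.6, -0.7, -0.5]
gripper_width: 0.904
gripper_force: 0.0
```

Run:
```python
from h import *
s=r.sense(); print(s["tcp_pos"])
# move back toward knob, above; crank 5.35
kx=-.120
Rv=Rdown(-270+np.degrees(VY)); k=vise(kx,-.0075,0)
plan([(k+[0,0,.20],Rv,12,-.3),(k+[0,0,.105],Rv,8,-.3)])
```

```text
[0.61578346 0.04279853 0.21781502]
0.45 0.02 0.06 0 0 0 -0.3; 0.45 0.01 0.06 0 0 0 -0.3; 0.45 0.02 0.06 0 0 0 -0.3; 0.45 0.01 0.06 0 0 0 -0.3; 0.45 0.02 0.06 0 0 0 -0.3; 0.45 0.02 0.06 0 0 0 -0.3; 0.45 0.01 0.06 0 0 0 -0.3; 0.45 0.02 0.05 0 0 0 -0.3; 0.45 0.02 0.06 0 0 0 -0.3; 0.45 0.01 0.06 0.01 0 0 -0.3
0.45 0.02 0.06 0 0 0 -0.3; 0.45 0.01 0.06 0 0 0 -0.3; 0 0 0.48 0 0 0 -0.3; 0 0 0.47 0 0 0 -0.3; 0 0 0.48 0 0 0 -0.3; 0 0 0.47 0 0 0 -0.3; 0 0 0.48 0 0 0 -0.3; 0 0 0.47 0 0 0 -0.3; 0 0.01 0.48 0 0 0 -0.3; 0 0 0.47 0 0 0 -0.3
```

>>> jog_arm(
  plan="0.45 0.02 0.06 0 0 0 -0.3; 0.45 0.01 0.06 0 0 0 -0.3; 0.45 0.02 0.06 0 0 0 -0.3; 0.45 0.01 0.06 0 0 0 -0.3; 0.45 0.02 0.06 0 0 0 -0.3; 0.45 0.02 0.06 0 0 0 -0.3; 0.45 0.01 0.06 0 0 0 -0.3; 0.45 0.02 0.05 0 0 0 -0.3; 0.45 0.02 0.06 0 0 0 -0.3; 0.9 0.02 0.1 0 0 0 -0.3",
)

```text
time_s: 14.2
tcp_pos: [0.4921, 0.0487, 0.2002]
ee_rot: [[-1.0, 0.012, 0.0], [0.012, 1.0, 0.001], [-0.0, 0.001, -1.0]]
wrist_force: [-0.2, 1.2, 1.1]
gripper_width: 0.649
gripper_force: 0.0
```

Run:
```python
from h import *
s=r.sense(); print(s["tcp_pos"])
im,d=r.capture("top"); P=cloud("top",d)
save("c3.png",cv2.resize(im[145:285,170:310],(560,560),interpolation=cv2.INTER_CUBIC))
def rect(u0,u1,v0,v1,lo,hi,lab):
    m=np.zeros(P.shape[:2],bool); m[v0:v1,u0:u1]=1
    m&=(P[...,2]>lo)&(P[...,2]<hi); q=P[m]
    if len(q)<5: print(lab,len(q)); return
    print(lab,len(q),"mean",q.mean(0).round(4),"pct",np.percentile(q,[1,99],0).round(4).tolist(),cv2.minAreaRect((q[:,:2]*1000).astype(np.float32)))
rect(225,268,178,210,.090,.108,"hs")
rect(228,264,203,214,.079,.09,"mov jaw")
rect(236,258,238,266,.095,.115,"knob")
```

```text
[0.49213195 0.04871852 0.20022038]
hs 87 mean [0.6179 0.0273 0.0978] pct [[0.6005, 0.0161, 0.0902], [0.6305, 0.0441, 0.1035]] ((615.6243896484375, 30.782583236694336), (30.530900955200195, 29.84659194946289), 0.8212019205093384)
mov jaw 1
knob 43 mean [0.4642 0.0493 0.1048] pct [[0.4583, 0.0429, 0.1002], [0.471, 0.0564, 0.1088]] ((465.14794921875, 49.62342834472656), (13.468131065368652, 13.63265323638916), 89.55878448486328)
```

View pics/c3.png

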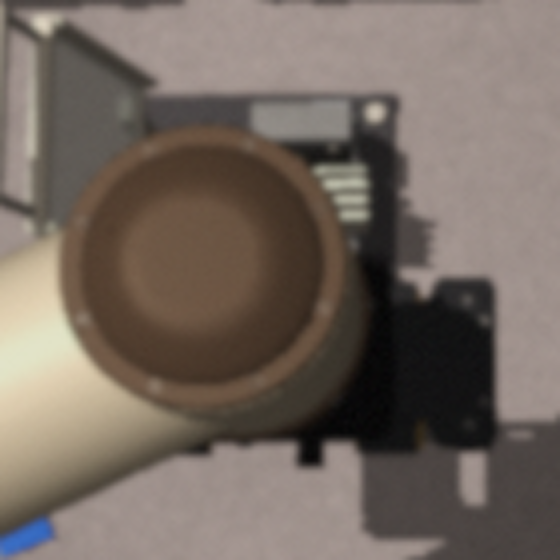

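Seen here: the block stands on the bed, square to the jaws, fins at (342,190). By measurement it sits at vise x≈15 mm and y≈-12 mm. Now for the knob.

```bash
cat > crank.py <<'E'
from h import *
Rv=Rdown(-270+np.degrees(VY))
def pt(th): return vise(-.120,-.03*np.sin(th),.051+.03*np.cos(th))
E
python3 - <<'E'
from crank import *
k=pt(.25); print(k)
p,R=plan([(k+[0,0,.04],Rv,6,-.3),(k,Rv,4,-.3)])
E
```

```text
[0.48092138 0.04928236 0.08006737]
0.04 0.01 0.53 0 -0.01 0 -0.3; 0.05 0 0.53 0 0 0 -0.3; 0.04 0.01 0.53 0 -0.01 0 -0.3; 0.04 0.01 0.53 0 0 0 -0.3; 0.05 0 0.53 0 -0.01 0 -0.3; 0.04 0.01 0.53 0.01 0 0 -0.3; 0 0 0.4 0 0 0 -0.3; 0 0 0.4 0 0 0 -0.3; 0 0 0.4 0 0 0 -0.3; 0 0 0.4 0 0 0 -0.3
```

>>> jog_arm(
  plan="0.04 0.01 0.53 0 0 0 -0.3; 0.05 0 0.53 0 0 0 -0.3; 0.04 0.01 0.53 0 0 0 -0.3; 0.04 0.01 0.53 0 0 0 -0.3; 0.05 0 0.53 0 0 0 -0.3; 0.04 0.01 0.53 0 0 0 -0.3; 0 0 0.4 0 0 0 -0.3; 0 0 0.4 0 0 0 -0.3; 0 0 0.4 0 0 0 -0.3; 0 0 0.4 0 0 0 -0.3",
)

```text
time_s: 15.25
tcp_pos: [0.4858, 0.0498, 0.0803]
ee_rot: [[-1.0, 0.011, -0.0], [0.011, 1.0, 0.001], [0.0, 0.001, -1.0]]
wrist_force: [0.2, 0.0, -0.1]
gripper_width: 0.649
gripper_force: 0.0
```

>>> jog_arm(
  plan="0 0 0 0 0 0 1; 0 0 0 0 0 0 1; 0 0 0 0 0 0 1; 0 0 0 0 0 0 1; 0 0 0 0 0 0 1; 0 0 0 0 0 0 1; 0 0 0 0 0 0 1; 0 0 0 0 0 0 1; 0 0 0 0 0 0 1; 0 0 0 0 0 0 1",
)

```text
time_s: 16.25
tcp_pos: [0.4857, 0.0496, 0.081]
ee_rot: [[-1.0, 0.011, -0.001], [0.011, 1.0, 0.001], [0.001, 0.001, -1.0]]
wrist_force: [0.3, -1.7, 1.7]
gripper_width: 0.176
gripper_force: 30.0
```

Run:
```python
from crank import *
s=r.sense(); print(s["tcp_pos"],s["gripper_width"],s["wrist_force"])
th=np.linspace(.25,7.85,51)[1:]
plan([(pt(t),Rv,1,1) for t in th])
```

```text
[0.48568468 0.04956807 0.08102634] 0.17630341166612112 [ 0.25356212 -1.71791847  1.70001003]
0.19 -0.19 0.1 0 0 0 1; 0 -0.16 0.08 0 0 0 1; 0 -0.15 0.11 0 0 0 1; 0 -0.12 0.13 0 0 0 1; 0 -0.11 0.14 0 0 0 1; 0 -0.09 0.16 0 0 0 1; 0 -0.06 0.18 0 0 0 1; 0 -0.03 0.18 0 0 0 1; 0 -0.01 0.18 0 0 0 1; 0 0.03 0.18 0 0 0 1
0 0.05 0.17 0 0 0 1; 0 0.07 0.17 0 0 0 1; 0 0.1 0.15 0 0 0 1; 0 0.12 0.14 0 0 0 1; 0 0.14 0.11 0 0 0 1; 0 0.16 0.1 0 0 0 1; 0 0.17 0.06 0 0 0 1; 0 0.18 0.05 0 0 0 1; 0 0.18 0.01 0 0 0 1; 0 0.18 -0.01 0 0 0 1
0 0.18 -0.04 0 0 0 1; 0 0.17 -0.07 0 0 0 1; 0 0.15 -0.09 0 0 0 1; 0 0.15 -0.12 0 0 0 1; 0 0.12 -0.13 0 0 0 1; 0 0.1 -0.15 0 0 0 1; 0 0.08 -0.17 0 0 0 1; 0 0.05 -0.17 0 0 0 1; 0 0.02 -0.18 0 0 0 1; 0 0 -0.19 0 0 0 1
0 -0.03 -0.17 0 0 0 1; 0 -0.06 -0.18 0 0 0 1; 0 -0.09 -0.16 0 0 0 1; 0 -0.1 -0.15 0 0 0 1; 0 -0.13 -0.13 0 0 0 1; 0 -0.15 -0.1 0 0 0 1; 0 -0.16 -0.09 0 0 0 1; 0 -0.17 -0.06 0 0 0 1; 0 -0.18 -0.03 0 0 0 1; 0 -0.18 -0.01 0 0 0 1
0 -0.18 0.02 0 0 0 1; 0 -0.18 0.05 0 0 0 1; 0 -0.17 0.08 0 0 0 1; 0 -0.15 0.1 0 0 0 1; 0 -0.13 0.12 0 0 0 1; 0 -0.12 0.14 0 0 0 1; 0 -0.09 0.16 0 0 0 1; 0 -0.07 0.17 0 0 0 1; 0 -0.04 0.17 0 0 0 1; 0 -0.02 0.19 0 0 0 1
```

>>> jog_arm(
  plan="0 -0.18 0.08 0 0 0 1; 0 -0.16 0.08 0 0 0 1; 0 -0.15 0.11 0 0 0 1; 0 -0.12 0.13 0 0 0 1; 0 -0.11 0.14 0 0 0 1; 0 -0.09 0.16 0 0 0 1; 0 -0.06 0.18 0 0 0 1; 0 -0.03 0.18 0 0 0 1; 0 -0.01 0.18 0 0 0 1; 0 0.03 0.18 0 0 0 1",
)

```text
time_s: 17.25
tcp_pos: [0.4854, 0.0276, 0.0449]
ee_rot: [[-1.0, 0.012, -0.001], [0.012, 1.0, 0.001], [0.001, 0.001, -1.0]]
wrist_force: [0.7, -2.7, 3.3]
gripper_width: 0.172
gripper_force: 30.0
```

>>> jog_arm(
  plan="0 0.05 0.17 0 0 0 1; 0 0.07 0.17 0 0 0 1; 0 0.1 0.15 0 0 0 1; 0 0.12 0.14 0 0 0 1; 0 0.14 0.11 0 0 0 1; 0 0.16 0.1 0 0 0 1; 0 0.17 0.06 0 0 0 1; 0 0.18 0.05 0 0 0 1; 0 0.18 0.01 0 0 0 1; 0 0.18 -0.01 0 0 0 1",
)

```text
time_s: 18.25
tcp_pos: [0.4859, 0.0614, 0.022]
ee_rot: [[-1.0, 0.011, -0.001], [0.011, 1.0, -0.0], [0.001, -0.0, -1.0]]
wrist_force: [0.5, -5.3, 8.0]
gripper_width: 0.176
gripper_force: 30.0
```

>>> jog_arm(
  plan="0 0.18 -0.04 0 0 0 1; 0 0.17 -0.07 0 0 0 1; 0 0.15 -0.09 0 0 0 1; 0 0.15 -0.12 0 0 0 1; 0 0.12 -0.13 0 0 0 1; 0 0.1 -0.15 0 0 0 1; 0 0.08 -0.17 0 0 0 1; 0 0.05 -0.17 0 0 0 1; 0 0.02 -0.18 0 0 0 1; 0 0 -0.19 0 0 0 1",
)

```text
time_s: 19.25
tcp_pos: [0.4861, 0.0868, 0.0535]
ee_rot: [[-1.0, 0.012, -0.001], [0.012, 1.0, 0.0], [0.001, 0.0, -1.0]]
wrist_force: [3.9, -4.3, -4.7]
gripper_width: 0.174
gripper_force: 30.0
```

Run:
```python
from crank import *
s=r.sense(); p=s["tcp_pos"]; print(p,pt(.25+30*.152),s["gripper_width"])
th=np.linspace(.25,7.85,51)[31:]
f=lambda t: pt(t)+[.0047,0,0]
plan([(f(t),Rv,1,1) for t in th])
```

```text
[0.4860662  0.0867903  0.05348684] [0.48135753 0.08655912 0.05392368] 0.1740469787965394
0 -0.04 -0.2 0 -0.01 0 1; 0 -0.06 -0.17 0 0 0 1; 0 -0.08 -0.16 0 0 0 1; 0 -0.11 -0.15 0 0 0 1; 0 -0.13 -0.13 0 0 0 1; 0 -0.14 -0.11 0 0 0 1; 0 -0.17 -0.08 0 0 0 1; 0 -0.17 -0.06 0 0 0 1; 0 -0.18 -0.03 0 0 0 1; 0 -0.18 -0.01 0 0 0 1
0 -0.18 0.02 0 0 0 1; 0 -0.18 0.05 0 0 0 1; 0 -0.16 0.08 0 0 0 1; 0 -0.15 0.1 0 0 0 1; 0 -0.14 0.12 0 0 0 1; 0 -0.12 0.14 0 0 0 1; 0 -0.09 0.16 0 0 0 1; 0 -0.07 0.17 0 0 0 1; 0 -0.04 0.17 0 0 0 1; 0 -0.01 0.18 0 0 0 1
```

Tracking well; the circle matches.

>>> jog_arm(
  plan="0 -0.04 -0.19 0 0 0 1; 0 -0.06 -0.17 0 0 0 1; 0 -0.08 -0.16 0 0 0 1; 0 -0.11 -0.15 0 0 0 1; 0 -0.13 -0.13 0 0 0 1; 0 -0.14 -0.11 0 0 0 1; 0 -0.17 -0.08 0 0 0 1; 0 -0.17 -0.06 0 0 0 1; 0 -0.18 -0.03 0 0 0 1; 0 -0.18 -0.01 0 0 0 1",
)

```text
time_s: 20.25
tcp_pos: [0.4858, 0.0554, 0.082]
ee_rot: [[-1.0, 0.011, -0.0], [0.011, 1.0, 0.001], [0.0, 0.001, -1.0]]
wrist_force: [0.1, 4.1, -2.2]
gripper_width: 0.175
gripper_force: 30.0
```

>>> jog_arm(
  plan="0 -0.18 0.02 0 0 0 1; 0 -0.18 0.05 0 0 0 1; 0 -0.16 0.08 0 0 0 1; 0 -0.15 0.1 0 0 0 1; 0 -0.14 0.12 0 0 0 1; 0 -0.12 0.14 0 0 0 1; 0 -0.09 0.16 0 0 0 1; 0 -0.07 0.17 0 0 0 1; 0 -0.04 0.17 0 0 0 1; 0 -0.01 0.18 0 0 0 1",
)

```text
time_s: 21.25
tcp_pos: [0.4854, 0.0267, 0.0516]
ee_rot: [[-1.0, 0.011, -0.001], [0.011, 1.0, 0.0], [0.001, 0.0, -1.0]]
wrist_force: [-0.8, 0.8, 4.2]
gripper_width: 0.175
gripper_force: 30.0
```

Run:
```python
from crank import *
s=r.sense(); p=s["tcp_pos"]; print(p,pt(7.85),s["gripper_width"],s["wrist_force"])
im,d=r.capture("top"); P=cloud("top",d); cv2.imwrite("pics/c4.png",im[:,:,::-1])
def rect(u0,u1,v0,v1,lo,hi,lab):
    m=np.zeros(P.shape[:2],bool); m[v0:v1,u0:u1]=1
    m&=(P[...,2]>lo)&(P[...,2]<hi); q=P[m]
    if len(q)<5: print(lab,len(q)); return
    print(lab,len(q),np.percentile(q,[1,99],0).round(4).tolist())
rect(225,268,170,210,.090,.108,"hs")
# release, rise; then toward the guard bar
plan([(p,Rv,5,-.2),(p+[0,0,.22],Rv,15,-.2)])
```

```text
[0.48544982 0.02667331 0.05157158] [0.48065722 0.02670626 0.05111945] 0.17532607934042954 [-0.77123263  0.82007325  4.23794611]
hs 215 [[0.6094, 0.016, 0.0905], [0.639, 0.0692, 0.1037]]
0 0 0 0 0 0 -0.2; 0 0 -0.01 0 0 0 -0.2; 0 0 0 0 0 0 -0.2; 0 0 -0.01 0 -0.01 0 -0.2; 0 0 0 0 0 0 -0.2; 0 0 -0.59 0 0 0 -0.2; 0 0 -0.58 0 0 0 -0.2; 0 0 -0.59 0 0 0 -0.2; 0 0 -0.59 0 0 0 -0.2; 0 0 -0.58 0 0 0 -0.2
0 0 -0.59 0 0 0 -0.2; 0 0 -0.59 0 0 0 -0.2; 0 0 -0.59 0 0 0 -0.2; 0 0 -0.58 0 0 0 -0.2; 0 0 -0.59 0 0 0 -0.2; 0 0 -0.59 0 0 0 -0.2; -0.01 0 -0.58 0 0 0 -0.2; 0 0 -0.59 0 0 0 -0.2; 0 0 -0.59 0 0 0 -0.2; 0 0 -0.58 0 0 0 -0.2
```

>>> jog_arm(
  plan="0 0 0 0 0 0 -0.2; 0 0 0 0 0 0 -0.2; 0 0 0 0 0 0 -0.2; 0 0 0 0 0 0 -0.2; 0 0 -0.6 0 0 0 -0.2; 0 0 -0.8 0 0 0 -0.2; 0 0 -0.9 0 0 0 -0.2; 0 0 -1 0 0 0 -0.2; 0 0 -1 0 0 0 -0.2; 0 0 -1 0 0 0 -0.2",
)

```text
time_s: 22.3
tcp_pos: [0.4849, 0.0268, 0.1852]
ee_rot: [[-1.0, 0.011, -0.001], [0.011, 1.0, 0.001], [0.001, 0.001, -1.0]]
wrist_force: [0.3, -0.4, -0.3]
gripper_width: 0.6
gripper_force: 0.0
```

Run:
```python
from crank import *
s=r.sense(); p=s["tcp_pos"]; print(p,s["wrist_force"])
b=np.array([.6225,.1835,.257])
plan([(np.array([.50,.06,.345]),Rv,8,-.2),(b+[0,0,.08],Rv,9,-.2),(b,Rv,6,-.2)])
```

```text
[0.48489055 0.026785   0.18521558] [ 0.2665225  -0.40055219 -0.3357939 ]
-0.07 0.17 -0.8 0 0 0 -0.2; -0.08 0.16 -0.8 0 0 0 -0.2; -0.07 0.17 -0.8 0 0 0 -0.2; -0.07 0.17 -0.8 0 0 0 -0.2; -0.07 0.17 -0.79 0 -0.01 0 -0.2; -0.08 0.16 -0.8 0 0 0 -0.2; -0.07 0.17 -0.8 0 0 0 -0.2; -0.07 0.17 -0.8 0 0 0 -0.2; -0.54 0.56 0.04 0 0 0 -0.2; -0.54 0.55 0.03 0 0 0 -0.2
-0.54 0.56 0.04 0 0 0 -0.2; -0.53 0.55 0.03 0 0 0 -0.2; -0.54 0.56 0.04 0 0 0 -0.2; -0.54 0.55 0.04 0 0 0 -0.2; -0.54 0.56 0.03 0 0 0 -0.2; -0.54 0.55 0.04 0 0 0 -0.2; -0.54 0.56 0.03 0 0 0 -0.2; 0 0 0.53 0 0 0 -0.2; 0 0 0.54 0 0 0 -0.2; 0 0 0.53 0 0 0 -0.2
0 0 0.54 0 0 0 -0.2; 0 -0.01 0.53 0 0 0 -0.2; 0 0 0.53 0 0 0 -0.2; 0 0 0 0 0 0 -0.2; 0 0 0 0 0 0 -0.2; 0 0 0 0 0 0 -0.2; 0 0 0 0 0 0 -0.2; 0 0 0 0 0 0 -0.2; 0 0 0 0 0 0 -0.2; 0 0 0 0 0 0 -0.2
```

>>> jog_arm(
  plan="-0.07 0.17 -0.8 0 0 0 -0.2; -0.08 0.16 -0.8 0 0 0 -0.2; -0.07 0.17 -0.8 0 0 0 -0.2; -0.07 0.17 -0.8 0 0 0 -0.2; -0.07 0.17 -0.8 0 0 0 -0.2; -0.08 0.16 -0.8 0 0 0 -0.2; -0.07 0.17 -0.8 0 0 0 -0.2; -0.07 0.17 -0.8 0 0 0 -0.2; -0.54 0.56 0.04 0 0 0 -0.2; -0.54 0.55 0.03 0 0 0 -0.2",
)

```text
time_s: 23.3
tcp_pos: [0.5278, 0.0879, 0.3435]
ee_rot: [[-1.0, 0.012, 0.001], [0.012, 1.0, 0.002], [-0.001, 0.002, -1.0]]
wrist_force: [0.2, -0.5, 0.2]
gripper_width: 0.598
gripper_force: 0.0
```

>>> jog_arm(
  plan="-0.54 0.56 0.04 0 0 0 -0.2; -0.53 0.55 0.03 0 0 0 -0.2; -0.54 0.56 0.04 0 0 0 -0.2; -0.54 0.55 0.04 0 0 0 -0.2; -0.54 0.56 0.03 0 0 0 -0.2; -0.54 0.55 0.04 0 0 0 -0.2; -0.54 0.56 0.03 0 0 0 -0.2; 0 0 0.1 0 0 0 -0.2; 0 0 0.2 0 0 0 -0.2; 0 0 0.2 0 0 0 -0.2",
)

```text
time_s: 24.3
tcp_pos: [0.6225, 0.1832, 0.3235]
ee_rot: [[-1.0, 0.012, -0.001], [0.012, 1.0, 0.001], [0.001, 0.001, -1.0]]
wrist_force: [-0.1, 0.0, -1.0]
gripper_width: 0.598
gripper_force: 0.0
```

Run:
```python
from crank import *
s=r.sense(); p=s["tcp_pos"]; print(p,s["wrist_force"])
plan([(np.array([.6225,.1835,.257]),Rv,6,-.2),(np.array([.6225,.1835,.257]),Rv,4,1)])
```

```text
[0.62245984 0.18324041 0.32346518] [-0.09128834  0.02768377 -0.95063944]
0 0 0.44 0 0 0 -0.2; 0 0 0.45 0 0 0 -0.2; 0 0 0.44 0 0 0 -0.2; 0 0.01 0.44 0 -0.01 0 -0.2; 0 0 0.45 0 0 0 -0.2; 0 0 0.44 0 0 0 -0.2; 0 0 0 0 0 0 1; 0 0 0 0 0 0 1; 0 0 0 0 0 0 1; 0 0 0 0 0 0 1
```

>>> jog_arm(
  plan="0 0 0.44 0 0 0 -0.2; 0 0 0.45 0 0 0 -0.2; 0 0 0.44 0 0 0 -0.2; 0 0.01 0.44 0 0 0 -0.2; 0 0 0.45 0 0 0 -0.2; 0 0 0.44 0 0 0 -0.2; 0 0 0 0 0 0 1; 0 0 0 0 0 0 1; 0 0 0 0 0 0 1; 0 0 0 0 0 0 1",
)

```text
time_s: 25.3
tcp_pos: [0.6234, 0.1842, 0.2581]
ee_rot: [[-1.0, 0.011, 0.001], [0.011, 1.0, 0.001], [-0.001, 0.001, -1.0]]
wrist_force: [0.2, -0.1, -0.2]
gripper_width: 0.32
gripper_force: 0.0
```

>>> jog_arm(
  plan="0 0 0 0 0 0 1; 0 0 0 0 0 0 1; 0 0 0 0 0 0 1; 0 0 0 0 0 0 1; 0 0 0 0 0 0 1; 0 0 0 0 0 0 1; 0 0 0 0 0 0 1; 0 0 0 0 0 0 1; 0 0 0 0 0 0 1; 0 0 0 0 0 0 1",
)

```text
time_s: 26.3
tcp_pos: [0.6232, 0.1842, 0.2579]
ee_rot: [[-1.0, 0.011, 0.0], [0.011, 1.0, 0.001], [-0.0, 0.001, -1.0]]
wrist_force: [-0.7, 3.2, 5.5]
gripper_width: 0.102
gripper_force: 30.0
```

Run:
```python
from crank import *
s=r.sense(); p=s["tcp_pos"]; print(p,s["wrist_force"],s["gripper_width"]*87)
h=np.array([p[1]*0+.145,.118])
a0=np.arctan2(p[2]+.019-h[1],h[0]-p[1]); R0=np.hypot(p[2]+.019-h[1],p[1]-h[0]); print("angle",a0,"radius",R0)
th=np.linspace(a0,0,41)[1:]
g=lambda a:np.array([p[0]-.0117*0,h[0]-R0*np.cos(a),h[1]+R0*np.sin(a)-.019])
plan([(g(a),Rv,1,1) for a in th])
```

```text
[0.62323198 0.18423188 0.25786415] [-0.66027172  3.17336259  5.4553867 ] 8.880587859767362
angle 1.8129045744691115 radius 0.16363666152647496
0 -0.29 -0.06 0.01 0 0 1; -0.01 -0.29 -0.06 0 0 0 1; 0 -0.3 -0.03 0 0 0 1; 0 -0.29 -0.03 0 0 0 1; -0.01 -0.3 -0.01 0 0 0 1; 0 -0.29 0 0 0 0 1; 0 -0.3 0.02 0 0 0 1; -0.01 -0.3 0.03 0 0 0 1; 0 -0.29 0.04 0 0 0 1; 0 -0.29 0.05 0 0 0 1
-0.01 -0.29 0.07 0 0 0 1; 0 -0.28 0.09 0 0 0 1; 0 -0.29 0.09 0 0 0 1; -0.01 -0.27 0.11 0 0 0 1; 0 -0.27 0.12 0 0 0 1; 0 -0.27 0.13 0 0 0 1; 0 -0.26 0.14 0 0 0 1; -0.01 -0.25 0.16 0 0 0 1; 0 -0.25 0.16 0 0 0 1; 0 -0.23 0.18 0 0 0 1
0 -0.23 0.19 0 0 0 1; -0.01 -0.22 0.2 0 0 0 1; 0 -0.22 0.21 0 0 0 1; 0 -0.2 0.21 0 0 0 1; 0 -0.19 0.23 0 0 0 1; -0.01 -0.18 0.24 0 0 0 1; 0 -0.17 0.24 0 0 0 1; 0 -0.16 0.25 0 0 0 1; 0 -0.15 0.26 0 0 0 1; 0 -0.13 0.26 0 0 0 1
0 -0.13 0.27 0 0 0 1; 0 -0.11 0.27 0 0 0 1; -0.01 -0.1 0.28 0 0 0 1; 0 -0.08 0.29 0 0 0 1; 0 -0.08 0.29 0 0 0 1; 0 -0.06 0.29 0 0 0 1; 0 -0.04 0.29 0 0 0 1; 0 -0.04 0.29 0 0 0 1; 0 -0.02 0.3 0 0 0 1; 0 0 0.3 0 0 0 1
```

Run:
```python
from crank import *
s=r.sense(); p=s["tcp_pos"]
h=np.array([.145,.118]); a0=1.8129
b=lambda a:np.array([0,h[0]-.16*np.cos(a),h[1]+.16*np.sin(a)])
off=p-b(a0); print(off)
plan([(b(a)+off,s["ee_rot"],1,1) for a in np.linspace(a0,0,41)[1:]])
```

```text
[ 0.62323198  0.0008726  -0.01546958]
0 -0.28 -0.06 0 0 0 1; -0.01 -0.29 -0.05 0 0 0 1; 0 -0.29 -0.04 0 0 0 1; 0 -0.29 -0.03 0 0 0 1; -0.01 -0.28 -0.01 0 0 0 1; 0 -0.29 0 0 0 0 1; 0 -0.29 0.02 0 0 0 1; -0.01 -0.29 0.03 0 0 0 1; 0 -0.29 0.04 0 0 0 1; 0 -0.29 0.05 0 0 0 1
-0.01 -0.28 0.07 0 0 0 1; 0 -0.28 0.08 0 0 0 1; 0 -0.27 0.09 0 0 0 1; 0 -0.27 0.11 0 0 0 1; -0.01 -0.27 0.11 0 0 0 1; 0 -0.26 0.13 0 0 0 1; 0 -0.25 0.14 0 0 0 1; -0.01 -0.25 0.15 0 0 0 1; 0 -0.24 0.16 0 0 0 1; 0 -0.23 0.18 0 0 0 1
0 -0.23 0.18 0 0 0 1; -0.01 -0.21 0.2 0 0 0 1; 0 -0.21 0.2 0 0 0 1; 0 -0.2 0.21 0 0 0 1; 0 -0.18 0.22 0 0 0 1; 0 -0.18 0.23 0 0 0 1; -0.01 -0.17 0.24 0 0 0 1; 0 -0.15 0.24 0 0 0 1; 0 -0.15 0.25 0 0 0 1; 0 -0.13 0.26 0 0 0 1
0 -0.12 0.27 0 0 0 1; 0 -0.11 0.26 0 0 0 1; 0 -0.1 0.28 0 0 0 1; 0 -0.08 0.28 0 0 0 1; -0.01 -0.08 0.28 0 0 0 1; 0 -0.06 0.28 0 0 0 1; 0 -0.04 0.29 0 0 0 1; 0 -0.03 0.28 0 0 0 1; 0 -0.02 0.29 0 0 0 1; 0 -0.01 0.29 0 0 0 1
```

>>> jog_arm(
  plan="0 -0.28 -0.06 0 0 0 1; -0.01 -0.29 -0.05 0 0 0 1; 0 -0.29 -0.04 0 0 0 1; 0 -0.29 -0.03 0 0 0 1; -0.01 -0.28 -0.01 0 0 0 1; 0 -0.29 0 0 0 0 1; 0 -0.29 0.02 0 0 0 1; -0.01 -0.29 0.03 0 0 0 1; 0 -0.29 0.04 0 0 0 1; 0 -0.29 0.05 0 0 0 1",
)

```text
time_s: 27.3
tcp_pos: [0.6224, 0.1111, 0.258]
ee_rot: [[-1.0, 0.012, -0.003], [0.012, 1.0, 0.0], [0.003, 0.0, -1.0]]
wrist_force: [-3.6, 2.6, 4.2]
gripper_width: 0.103
gripper_force: 30.0
```

>>> jog_arm(
  plan="-0.01 -0.28 0.07 0 0 0 1; 0 -0.28 0.08 0 0 0 1; 0 -0.27 0.09 0 0 0 1; 0 -0.27 0.11 0 0 0 1; -0.01 -0.27 0.11 0 0 0 1; 0 -0.26 0.13 0 0 0 1; 0 -0.25 0.14 0 0 0 1; -0.01 -0.25 0.15 0 0 0 1; 0 -0.24 0.16 0 0 0 1; 0 -0.23 0.18 0 0 0 1",
)

```text
time_s: 28.3
tcp_pos: [0.6217, 0.0459, 0.2271]
ee_rot: [[-1.0, 0.012, -0.004], [0.012, 1.0, -0.0], [0.004, -0.0, -1.0]]
wrist_force: [-4.1, 2.3, 2.2]
gripper_width: 0.103
gripper_force: 30.0
```

>>> jog_arm(
  plan="0 -0.23 0.18 0 0 0 1; -0.01 -0.21 0.2 0 0 0 1; 0 -0.21 0.2 0 0 0 1; 0 -0.2 0.21 0 0 0 1; 0 -0.18 0.22 0 0 0 1; 0 -0.18 0.23 0 0 0 1; -0.01 -0.17 0.24 0 0 0 1; 0 -0.15 0.24 0 0 0 1; 0 -0.15 0.25 0 0 0 1; 0 -0.13 0.26 0 0 0 1",
)

```text
time_s: 29.3
tcp_pos: [0.6213, 0.0008, 0.1709]
ee_rot: [[-1.0, 0.012, -0.005], [0.012, 1.0, -0.0], [0.005, -0.0, -1.0]]
wrist_force: [-5.0, 2.0, 2.4]
gripper_width: 0.102
gripper_force: 30.0
```

Smooth; finishing the arc.

>>> jog_arm(
  plan="0 -0.12 0.27 0 0 0 1; 0 -0.11 0.26 0 0 0 1; 0 -0.1 0.28 0 0 0 1; 0 -0.08 0.28 0 0 0 1; 0 -0.08 0.28 0 0 0 1; 0 -0.06 0.28 0 0 0 1; 0 -0.04 0.29 0 0 0 1; 0 -0.03 0.28 0 0 0 1; 0 -0.02 0.29 0 0 0 1; 0 -0.01 0.29 0 0 0 1",
)

```text
time_s: 30.3
tcp_pos: [0.6214, -0.015, 0.1014]
ee_rot: [[-1.0, 0.011, -0.004], [0.011, 1.0, -0.0], [0.004, -0.0, -1.0]]
wrist_force: [-11.2, 7.1, 31.5]
gripper_width: 0.105
gripper_force: 30.0
```

>>> jog_arm(
  plan="0 0 -0.02 0 0 0 1; 0 0 0 0 0 0 0.5; 0 0 0 0 0 0 0.5; 0 0 0 0 0 0 0.5; 0 0 0 0 0 0 0.5; 0 0 0 0 0 0 0.5; 0 0 -0.2 0 0 0 0.5; 0 0 -0.4 0 0 0 0.5; 0 0 -0.6 0 0 0 0.5; 0 0 -0.8 0 0 0 0.5",
)

```text
time_s: 31.3
tcp_pos: [0.6224, -0.0145, 0.1534]
ee_rot: [[-1.0, 0.011, -0.001], [0.011, 1.0, 0.0], [0.001, 0.0, -1.0]]
wrist_force: [0.2, -0.0, 0.1]
gripper_width: 0.249
gripper_force: 0.0
```

>>> jog_arm(
  plan="0 0 -1 0 0 0 0.5; 0 0 -1 0 0 0 0.5; 0 0 -1 0 0 0 0.5; 1 -1 -1 0 0 0 0.5; 1 -1 -0.5 0 0 0 0.5; 1 -1 0 0 0 0 0.5; 1 -1 0 0 0 0 0.5; 1 -1 0 0 0 0 0.5; 1 -1 0 0 0 0 0.5; 0 0 0 0 0 0 0.5",
)

```text
time_s: 32.3
tcp_pos: [0.4685, -0.1647, 0.2669]
ee_rot: [[-1.0, 0.014, 0.001], [0.014, 1.0, 0.0], [-0.001, 0.0, -1.0]]
wrist_force: [-0.8, 0.5, 0.3]
gripper_width: 0.249
gripper_force: 0.0
```

Run:
```python
from crank import *
s=r.sense(); print(s["tcp_pos"],s["wrist_force"])
im,d=r.capture("top"); P=cloud("top",d); im0=np.load("topim0.npy")
o=np.hstack([cv2.resize(im[140:280,170:310],(400,400),interpolation=cv2.INTER_CUBIC),cv2.resize(im[:,:],(400,300))[:,:][:300]]) if 0 else cv2.resize(im[110:320,90:470],(760,420),interpolation=cv2.INTER_CUBIC)
save("c5.png",o)
m=np.zeros(P.shape[:2],bool); m[150:235,205:300]=1
q=P[m&(P[...,2]>.1)&(P[...,2]<.14)]; print(len(q))
for y in np.arange(-.03,.16,.02):
    t=q[(q[:,1]>y)&(q[:,1]<y+.02)]
    if len(t): print("%.2f"%y,len(t),np.percentile(t[:,2],[5,50,95]).round(4),t[:,0].min().round(3),t[:,0].max().round(3))
```

```text
[ 0.46845139 -0.16467502  0.26686095] [-0.78089183  0.46727527  0.28088646]
1463
-0.03 99 [0.1187 0.122  0.1248] 0.62 0.669
-0.01 26 [0.1167 0.1201 0.1226] 0.626 0.669
0.01 90 [0.1165 0.1203 0.1228] 0.621 0.675
0.03 216 [0.1176 0.1201 0.1228] 0.621 0.676
0.05 216 [0.1175 0.12   0.1224] 0.622 0.677
0.07 213 [0.1177 0.1204 0.1228] 0.622 0.677
0.09 195 [0.1176 0.1203 0.1229] 0.623 0.678
0.11 232 [0.1176 0.1202 0.1225] 0.607 0.678
0.13 176 [0.1175 0.12   0.1227] 0.583 0.68
```

View pics/c5.png

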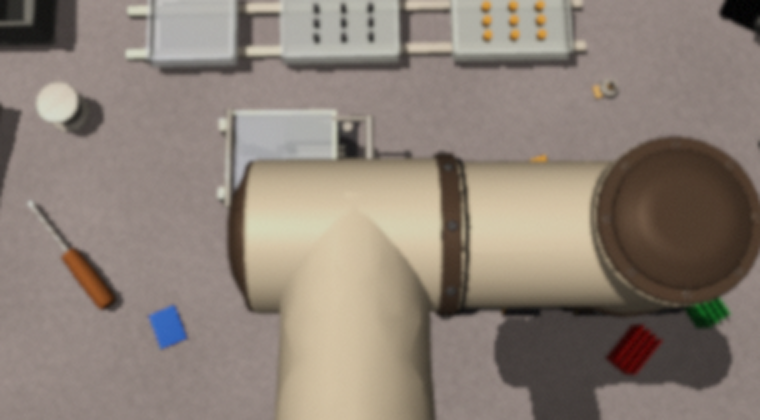

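The picture shows the guard panel level over the jaws: frame at (285,150), bar at (370,140), heights flat at 0.120 m from hinge to bar. The bystanders in view are where they were and the robot is clear, so I'm handing in.

```bash
python3 -c "
from station import r
print(r.finish_job())"
```

```text
the job is handed in; nothing more can be done
None
```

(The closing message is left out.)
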